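Dose, wind and start the counter-top soak washer

TASK

Take the blue detergent tablet out of the pocket tray and put it into the open dose well of the counter-top soak washer, then slide the blue cover fully shut over it. Next wind the brass key on the sloping panel clockwise until it reaches its stop (this takes several partial turns), and last push the red start lever all the way over, away from the panel. Leave the two white tablets in their pockets and do not disturb the bottle or the green cup.

Things in the scene. Friction and masses are not known exactly. Their poses are not given: they have to be found in the camera images.
- washer: Fixed stainless counter-top washer, 260 (x) x 300 (y) x 125 mm. Origin: centre of its underside on the counter; x to its rear, y to its left, z up. Its front, a black panel sloping 35 degrees from level, faces the robot's right (yaw 1.32 to 1.82): it rises from x=-125, height 45 mm to x=-10, height 125 mm; the top behind is flat. Key on the panel's middle; well, cover, lever on the flat top.
- dose_well (a point): Centre of the floor of the square white-floored dose well in the washer's flat top, at washer (60, 85, 99) mm; axes as the washer's. The well is 80 x 80 mm inside and 26 mm deep (rim 125 mm above the counter); the open cover may still overlap it by up to 3 mm on its right (-y) side.
- cover (a joint): Position (m) of the blue sliding cover along the washer's y: 0 = fully shut over the well (at its stop), 0.10 = fully open, slid to the washer's right (-y). Starts at 0.085 to 0.10; about 1.5 N of friction, stays where left.
- cover_rib (a point): Middle of the white grip rib on the blue cover: rib 60 mm long (washer x), 12 mm thick (washer y), standing from 7 to 31 mm above the washer's flat top; this point is 19 mm above it. The cover is a plate 96 x 96 mm, its upper face 7 mm above the flat top, centred below the rib. Axes as the washer's.
- key (a joint): Angle (rad) of the winding key: grows clockwise as seen looking at the panel; end stop at 4.7 (fully wound, at the red mark). Starts at 0.2 to 1.0. Spring and friction resist with about 0.18 to 0.25 N m, most when wound; it stays where it is let go and does not unwind. At 0 the red line on its end points up the slope to the white mark.
- key_head (a point): Middle of the key's brass grip, a block 24 x 24 mm square, 20 mm thick along the key's axis, on a 12 mm stem; it spans 16 to 36 mm out from the panel, this point is 26 mm out. z = key axis, square to the panel, pointing out (35 degrees from vertical, to the washer's front); x, y are square to the flats and turn with the key (x along the red line). Fingers are free all round above the panel.
- start (a joint): Angle (rad) of the red start lever: 0 = leaning to the washer's front (stop), 0.9 = leaning to the rear (run, at its stop). Starts at 0 to 0.1. Turns about the washer's y axis, stays where left, about 1 N at the ball moves it.
- start_tip (a point): Centre of the start lever's red ball, 26 mm across, 55 mm from the pivot at washer (60, -115, 147) mm on a grey block 70 x 50 mm, 25 mm high, at the washer's right (far from the robot). The ball is about 196 mm above the counter at both ends of its swing (202 mm midway) and travels 48 mm to the washer's rear.
- tray: Fixed grey pocket tray, 200 (x) x 70 (y) x 14 mm high, origin at the centre of its underside on the counter. Three round pockets, 34 mm wide and 8 mm deep (floors 6 mm up), in a row along its x at -60, 0 and +60 mm. It lies left or right of the washer as the robot sees it.
- tablet_blue_center (a point): Centre of the blue hard detergent tablet: a disc 30 mm across and 20 mm thick, lying flat in one of the tray's pockets, its top 12 mm above the tray's top; 16 to 28 g.
- tablet_white_a: White tablet, same size, in another pocket; to be left there. Origin: centre of its underside.
- tablet_white_b: White tablet, same size, in another pocket; to be left there. Origin: centre of its underside.
- bottle: Loose orange bottle, 68 mm across, 190 mm high, standing on the side of the washer away from the tray; origin under its centre. Leave alone.
- scoop: Loose green cup, 60 mm across, 60 mm high, standing some 120 mm beyond the bottle; origin under its centre. Leave alone.
Things that resemble listed ones, but are neither listed nor needed, are in the scene too. Leave any pink look-alike of the part that bears tablet_blue_center alone.

How it is judged:
By the outcome, as a careful person would: the job done as asked, in the order asked, and still so for the second after the job is handed in, with the robot touching nothing.
It also fails if it takes over 72 s, if anything falls off the work surface, if the arm or the gripper's body presses on something with over 40 N, if the wrist force passes 120 N, or if a joint passes its speed limit or range.

ROBOT

A 6-joint arm with a two-finger parallel gripper is mounted at the origin on the work surface. World frame = base frame: x ahead of the robot, y to its left, z up, the work surface at z = 0. Lengths are in m, angles in degrees, forces in N, time in s.
With the tool pointing down it reaches from about 0.375 to 0.9 m from the base axis. Payload 3.1 kg.
Tool frame: the origin (TCP) lies at the very end of the fingers, on their centre line; the grasp point (between the pads) lies 19 mm behind it (bot.hold_point_z is the z of the grasp point in the tool frame, in m); z points along the fingers, y is the line along which they close (so a half turn about z gives the same grasp; the last joint's range is limited). The gripper opens to 87 mm and grips with 3 to 60 N. Pads are 19 mm wide; open, the fingers measure 117 mm over their backs; the gripper's body (75 mm by 190 mm) begins 51 mm behind the grasp point.
Start: joints at [55.606, 30.224, 82.088, -0, 67.689, -10.227], TCP at [0.256, 0.57, 0.223] pointing down, gripper open.
Joint ranges: [-176.69, 176.69], [-43.24, 126.21], [12.49, 139.97], [-82, 262], [0, 151.66], [-163.58, 163.58]. Speed limits (degrees/s): [159.86, 159.86, 180, 180, 180, 180].

INTERFACE

Orientations are given as a 3x3 rotation matrix whose columns are the frame's x, y, z axes.
In Python, from rig import bot, capture, camera_model gives the robot as it stands.
- The arm moves only by the tool apply_moves, never from a script. Its argument "plan" is text: rows parted by semicolons, each of 6 numbers parted by spaces: the shift along the tool's x, y, z in units of 0.05 m (1.0 is 0.05 m), then the turn, a rotation vector about the tool's x, y, z in units of 360 degrees (1.0 is 360 degrees). In form: dx dy dz ax ay az; .... A call has 1 to 10 rows; each row shifts and turns the commanded pose from where the row before left it, along the tool's axes as they then stand; what a row does not reach is not made up. A row lasts 1/12 s, in which the tool goes at most 41.7 mm and 7.16 degrees, less where a joint would pass 70% of its speed; a pose out of reach is approached as far as the arm can. A call with a number of a shift or a turn outside -1 to 1 is refused whole. A call with a gripper value outside its range is refused whole. "gripper" is the gripper command: -1 is shut, 1 is fully open, values between are in proportion, set as the call begins (left out, the last holds). The fingers move at their own pace and stop on an object; the grip force is fixed at half the most. Time passes only in rows, so rows that do not move let the fingers close. It gives the time, the measured TCP pose, the force, the opening and the grip force at its end, in the units of the state.
- bot.read_state(): the state, without advancing time (a new reading comes with each control period).
- capture(name): name is "side" or "top" or "wrist"; returns the picture (384x512x3 uint8, red, green, blue); there is no depth.
- camera_model(name): a dict with "vertical_fov" (degrees; the focal length in pixels is half the picture's height over the tangent of half this angle, whatever the lens; pixels are square), "cx", "cy" (the principal point, pixels), "position" and "rotation" of the camera in the world; the wrist camera has in their place "hand_eye" (4x4, takes a point from camera to tool coordinates, whose origin is the TCP and whose axes are the flange's). Camera axes: x right, y down, z forward; pixel columns grow to the right and rows downward; lengths in m; the calibration is good to about 2 mm. A picture is of the moment at which its call begins: read the wrist's pose just before it. camera_model takes no time and is no camera call.
- bot.hand_in(): hands the job in; it is judged then, once.
The state is a dict: "time_s": time; "joint_positions": joint angles; "qvel": joint speeds; "tau": joint torques, N m; "position": TCP position; "tcp_rot": TCP orientation; "force": force on the tool from outside, world axes, zero at the start; "moment": the same for the moment, N m; "opening": opening from 0.0 (shut) to 1.0 (fully open); "grasp_force": force on a finger pad.
Only numpy, scipy, OpenCV 4.12 (cv2) and the standard library are available. Lean on these libraries where they do the work, as an engineer would, in place of code of your own. Each camera call takes 0.05 s, during which the arm holds its last target. There are 200 camera calls.

## Working session

There is one attempt and no reset: what is moved stays moved. The work goes in short steps, Python scripts to look and compute and a tool call to move; the robot and the scene stay as the last step left them, time stands still between calls to the robot, and variables do not carry over. Pictures are saved under pics/ and viewed, at most 10 in all, crops included, and the job is handed in when it is done.

Besides the shell and the picture viewer there is one more tool, called after ">>>" by a JSON object that holds its "api" and its "payload". apply_moves: Moves the arm, as the interface text tells. Its arguments: {"type":"object","properties":{"plan":{"type":"string"},"gripper":{"type":"number"}},"required":["plan"]}

```bash
mkdir -p pics; ls
python3 - <<'E'
from rig import bot,capture,camera_model
import cv2,numpy as np
ims=[capture(n) for n in("top","side")]
for n,i in zip(("top","side"),ims):
    cv2.imwrite(f"pics/{n}0.png",cv2.resize(i[:,:,::-1],(800,600),interpolation=cv2.INTER_CUBIC)); np.save(f"pics/{n}0.npy",i)
    m=camera_model(n); print(n,m)
print(camera_model("wrist"))
s=bot.read_state();print(s["time_s"],s["position"],s["tcp_rot"],s["opening"])
E
```

```text
pics
top {'vertical_fov': 44.32816985562229, 'cx': 257.60791100706854, 'cy': 191.39267565980714, 'position': array([ 0.27501766, -0.00269285,  1.39072654]), 'rotation': array([[-1.90858470e-02, -9.82756185e-01,  1.83918491e-01],
       [-9.99812970e-01,  1.93346943e-02, -4.40341775e-04],
       [-3.12325920e-03, -1.83892498e-01, -9.82941399e-01]])}
side {'vertical_fov': 52.037924838721615, 'cx': 248.14439244415377, 'cy': 191.9115479671947, 'position': array([ 0.10004831, -0.75146668,  0.84458731]), 'rotation': array([[ 0.87412302, -0.31796088,  0.36716458],
       [-0.485615  , -0.55761023,  0.67323763],
       [-0.0093285 , -0.76679314, -0.6418265 ]])}
{'vertical_fov': 68.99291129701835, 'cx': 257.2924826763857, 'cy': 191.31678087430407, 'hand_eye': array([[ 1.59106842e-03, -9.61187484e-01, -2.75891444e-01,
         7.66030648e-02],
       [ 9.99998699e-01,  1.60280026e-03,  1.82951656e-04,
         2.28556784e-04],
       [ 2.66348037e-04, -2.75891376e-01,  9.61188784e-01,
        -1.61970950e-01],
       [ 0.00000000e+00,  0.00000000e+00,  0.00000000e+00,
         1.00000000e+00]])}
0.1 [0.25548523 0.56970223 0.22169688] [[-9.12351821e-01  4.09405686e-01 -1.06737623e-03]
 [ 4.09406944e-01  9.12350526e-01 -1.57230809e-03]
 [ 3.30109394e-04 -1.87148939e-03 -9.99998194e-01]] 0.9986530069071519
```

View pics/top0.png

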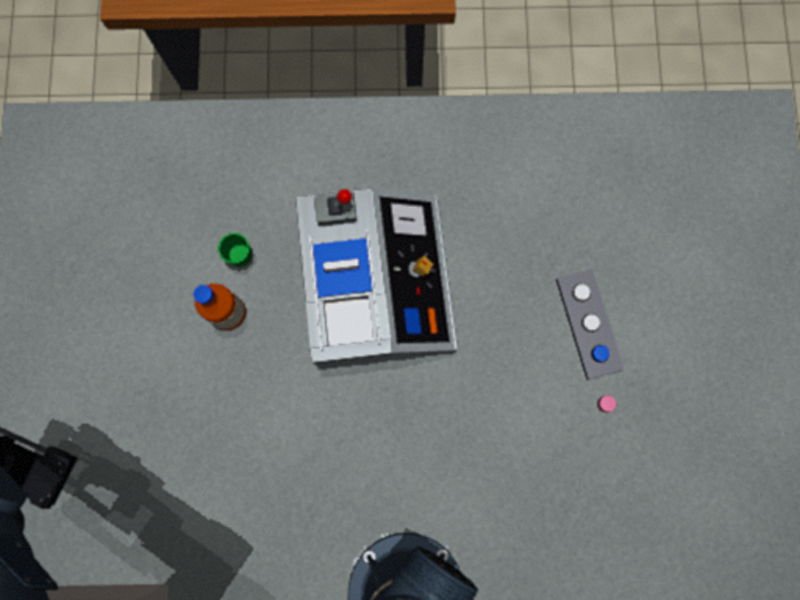

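View pics/side0.png

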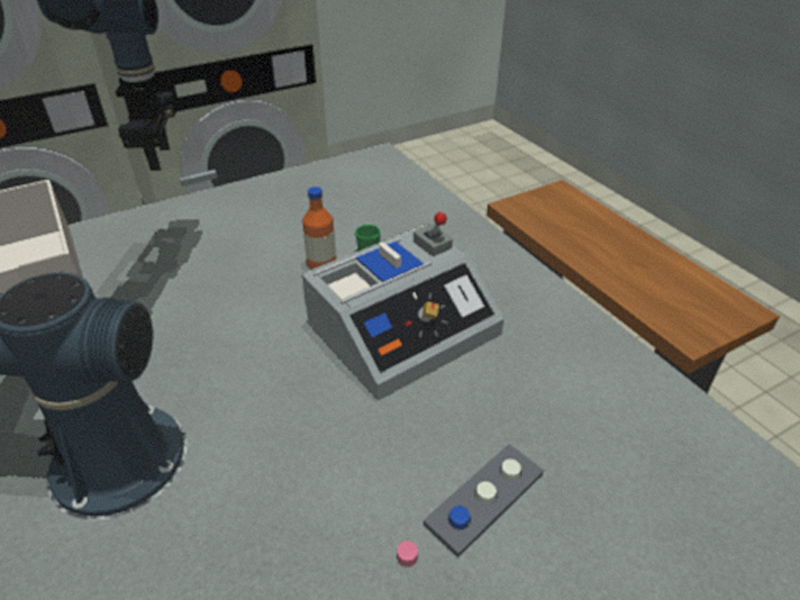

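Top view: the blue tablet is at (600,353), the tray's near-robot end, with the pink look-alike at (607,404). The washer occupies about (298–455, 190–362), and the key is at (423,265). The side view agrees. Next I fit the poses.

```bash
cat > h.py <<'E'
import numpy as np,cv2
from rig import bot,capture,camera_model
def cam(n,st=None):
    m=camera_model(n); f=192/np.tan(np.radians(m["vertical_fov"]/2))
    K=np.array([[f,0,m["cx"]],[0,f,m["cy"]],[0,0,1]])
    if n=="wrist":
        T=np.eye(4);T[:3,:3]=st["tcp_rot"];T[:3,3]=st["position"];T=T@m["hand_eye"];return K,T[:3,:3],T[:3,3]
    return K,np.array(m["rotation"]),np.array(m["position"])
def proj(c,P):
    K,R,p=c; q=(np.atleast_2d(P)-p)@R@K.T; return q[:,:2]/q[:,2:]
def back(c,uv,z):
    K,R,p=c; d=R@np.linalg.solve(K,[uv[0],uv[1],1]); return p+d*(z-p[2])/d[2]
def blobs(im,lo,hi,amin=15):
    h=cv2.cvtColor(im,cv2.COLOR_RGB2HSV);m=cv2.inRange(h,np.array(lo),np.array(hi))
    n,_,s,c=cv2.connectedComponentsWithStats(m); return [(c[i].round(1).tolist(),int(s[i,4]),s[i,:4].tolist()) for i in range(1,n) if s[i,4]>=amin]
def W(w,P):  # washer->world ; w=x,y,yaw
    c,s=np.cos(w[2]),np.sin(w[2]); P=np.atleast_2d(P)/1000.; return P@np.array([[c,s,0],[-s,c,0],[0,0,1]])+[w[0],w[1],0]
E
python3 - <<'E'
from h import *
from scipy.optimize import least_squares
print([a for a in dir(bot) if a[0]!='_'], bot.hold_point_z)
ct,cs=cam("top"),cam("side");t,s=np.load("pics/top0.npy"),np.load("pics/side0.npy")
for n,im in(("t",t),("s",s)):
    for c,lo,hi in(("blue",(105,120,60),(125,255,255)),("red",(0,170,90),(5,255,255)),("pink",(160,60,100),(178,200,255)),("orange/brass",(8,120,100),(25,255,255))): print(n,c,blobs(im,lo,hi))
k=.64
top={(130,150,125):(315,362),(130,-150,125):(298,197),(-10,-150,125):(374,190),(-10,150,125):(391,352),(-125,-150,45):(435,198),(-125,150,45):(453,347),(60,85,99):(350,322)}
side={(130,150,125):(304,271),(-10,150,125):(341,300),(-125,150,45):(378,376),(-125,-150,45):(502,313)}
def res(w): return np.r_[(proj(ct,W(w,list(top)))-k*np.array(list(top.values()))).ravel(),(proj(cs,W(w,list(side)))-k*np.array(list(side.values()))).ravel()]
r=least_squares(res,[.55,.08,1.57],loss="soft_l1");print(r.x,r.fun.reshape(-1,2).round(1).tolist() if 0 else res(r.x).reshape(-1,2).round(1).tolist())
for uv in((600,353),(592,323),(582,292)): print("tab",back(ct,np.array(uv)*k,.026).round(4))
print("bottle",back(ct,np.array((232,318))*k,0.02),"cup",back(ct,np.array((235,250))*k,0.06))
E
```

```text
['PlanningError', 'hand_in', 'hold_point_z', 'read_state'] -0.0187
t blue [([218.7, 171.1], 1012, [200, 153, 38, 37]), ([129.4, 187.7], 112, [124, 182, 12, 12]), ([263.6, 205.0], 166, [258, 197, 12, 17]), ([384.0, 225.8], 95, [379, 221, 11, 11])]
t red [([220.0, 125.3], 60, [216, 121, 9, 9])]
t pink [([388.5, 257.9], 96, [383, 253, 12, 11])]
t orange/brass [([170.6, 4.8], 2389, [64, 0, 228, 12]), ([271.0, 169.2], 80, [265, 164, 12, 11]), ([138.4, 194.3], 309, [125, 181, 24, 24]), ([276.4, 204.8], 64, [274, 197, 6, 16])]
s blue [([201.1, 122.9], 53, [197, 120, 9, 7]), ([248.5, 167.7], 442, [228, 155, 43, 25]), ([241.5, 207.6], 180, [233, 200, 18, 16]), ([293.7, 330.6], 152, [288, 324, 13, 15])]
s red [([281.6, 139.2], 28, [279, 137, 6, 6])]
s pink [([260.3, 353.5], 172, [254, 346, 13, 17])]
s orange/brass [([147.7, 51.5], 97, [142, 46, 12, 12]), ([406.5, 172.2], 7829, [313, 116, 185, 115]), ([203.0, 141.1], 324, [194, 128, 19, 24]), ([201.2, 168.5], 24, [197, 167, 11, 4]), ([275.7, 197.3], 68, [271, 193, 10, 10]), ([249.1, 221.7], 81, [242, 217, 15, 11])]
[0.56849425 0.04094561 1.67095543] [[-2.2, -0.6], [-1.6, -0.9], [-0.7, -2.2], [0.9, -0.4], [-0.3, -2.7], [1.5, 1.3], [-0.5, -0.3], [-1.5, 1.5], [-1.0, 7.8], [-1.0, 3.8], [0.9, 2.0]]
tab [ 0.4212 -0.3683  0.026 ]
tab [ 0.4778 -0.3572  0.026 ]
tab [ 0.5372 -0.3422  0.026 ]
bottle [0.5014712  0.31889244 0.02      ] cup [0.62309285 0.30693231 0.06      ]
```

>>> {"api": "apply_moves", "payload": {"plan": "0 0 -0.16 0 0 0.0198; 0 0 -0.16 0 0 0.0198; 0 0 -0.16 0 0 0.0198; 0 0 -0.16 0 0 0.0198; 0 0 -0.16 0 0 0.0198; 0 0 -0.16 0 0 0.0198; 0 0 -0.16 0 0 0.0198; 0 0 -0.16 0 0 0.0198; 0 0 -0.16 0 0 0.0198; 0 0 -0.16 0 0 0.0198", "gripper": 1}}

```text
time_s: 0.93
position: [0.2556, 0.5699, 0.3023]
tcp_rot: [[0.101, 0.995, -0.001], [0.995, -0.101, -0.001], [-0.001, -0.001, -1.0]]
force: [0.4, 0.2, 0.3]
opening: 1.001
grasp_force: 0.0
```

>>> {"api": "apply_moves", "payload": {"plan": "0 0 0 0 0 0.0198; 0 0 0 0 0 0.0198; 0 0 0 0 0 0.0198; 0 0 0 0 0 0.0198; 0 0 0 0 0 0.0198; 0 0 0 0 0 0.0198; 0 0 0 0 0 0.0198; 0 0 0 0 0 0.0198; 0 0 0 0 0 0.0198; 0 0 0 0 0 0.0198"}}

```text
time_s: 1.77
position: [0.2556, 0.5698, 0.3019]
tcp_rot: [[0.975, 0.224, -0.001], [0.224, -0.975, -0.001], [-0.001, 0.001, -1.0]]
force: [-0.3, -0.6, 0.1]
opening: 0.999
grasp_force: 0.0
```

>>> {"api": "apply_moves", "payload": {"plan": "0.1 0.75 0 0 0 0; 0.1 0.75 0 0 0 0; 0.1 0.75 0 0 0 0; 0.1 0.75 0 0 0 0; 0.1 0.75 0 0 0 0; 0.1 0.75 0 0 0 0; 0.1 0.75 0 0 0 0; 0.1 0.75 0 0 0 0; 0.1 0.75 0 0 0 0; 0.1 0.75 0 0 0 0"}}

```text
time_s: 2.6
position: [0.3905, 0.215, 0.3024]
tcp_rot: [[0.973, 0.23, -0.0], [0.23, -0.973, -0.0], [-0.001, -0.0, -1.0]]
force: [0.6, -0.4, 0.0]
opening: 0.998
grasp_force: 0.0
```

>>> {"api": "apply_moves", "payload": {"plan": "-0.127 0.72 0 0 0 0; -0.127 0.72 0 0 0 0; -0.127 0.72 0 0 0 0; -0.127 0.72 0 0 0 0; -0.127 0.72 0 0 0 0; -0.127 0.72 0 0 0 0; -0.127 0.72 0 0 0 0; -0.127 0.72 0 0 0 0; -0.127 0.72 0 0 0 0; -0.127 0.72 0 0 0 0"}}

```text
time_s: 3.43
position: [0.4109, -0.1499, 0.3024]
tcp_rot: [[0.973, 0.229, -0.0], [0.229, -0.973, 0.0], [-0.0, -0.0, -1.0]]
force: [0.4, -0.1, 0.2]
opening: 0.996
grasp_force: 0.0
```

>>> {"api": "apply_moves", "payload": {"plan": "-0.127 0.72 0.3 0 0 0; -0.127 0.72 0.3 0 0 0; -0.127 0.72 0.4 0 0 0; -0.127 0.72 0.5 0 0 0; -0.127 0.72 0.5 0 0 0; -0.127 0.72 0.5 0 0 0; 0 0 0.5 0 0 0;0 0 0 0 0 0;0 0 0 0 0 0"}}

```text
time_s: 4.18
position: [0.4223, -0.3595, 0.1553]
tcp_rot: [[0.973, 0.229, -0.003], [0.229, -0.973, 0.005], [-0.002, -0.005, -1.0]]
force: [-0.2, 1.5, -0.0]
opening: 0.999
grasp_force: 0.0
```

Run:
```python
from h import *
s=bot.read_state();im=capture("wrist");c=cam("wrist",s)
cv2.imwrite("pics/w1.png",im[:,:,::-1]);print(s["position"],s["joint_positions"])
for lo,hi in(((105,120,60),(125,255,255)),((160,60,100),(178,200,255)),((0,0,190),(179,60,255))):
    for b in blobs(im,lo,hi,200): print(b,back(c,b[0],.024).round(4))
print(proj(c,[[.4212,-.3683,.026]]))
```

```text
[ 0.42230637 -0.35949131  0.1553306 ] [-5.19582521e+01  3.00904869e+01  9.58238416e+01  1.40971511e-02
  5.44138596e+01  2.48061962e+01]
([267.7, 185.2], 627, [255, 171, 27, 29]) [ 0.422  -0.3698  0.024 ]
([280.9, 98.5], 92030, [0, 0, 512, 252]) [ 0.5118 -0.3611  0.024 ]
([306.0, 242.7], 527, [286, 230, 40, 22]) [ 0.3657 -0.4293  0.024 ]
([211.5, 247.6], 243, [191, 242, 39, 10]) [ 0.3341 -0.3244  0.024 ]
([270.4, 295.3], 3670, [165, 279, 194, 38]) [ 0.2874 -0.4066  0.024 ]
[[266.18846298 186.09348998]]
```

View pics/w1.png

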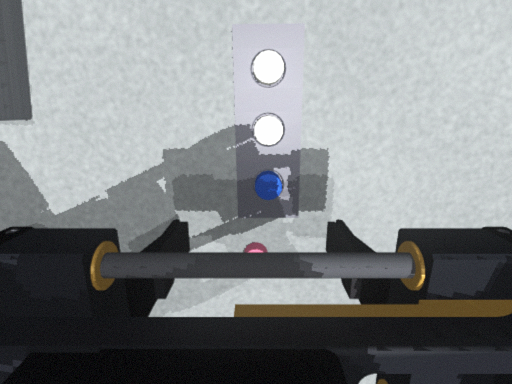

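The wrist view shows the blue tablet at (268,185), nearest the gripper. The white tablets are at (268,67) and (268,129), and the row is aligned with tool x. Descending to grasp.

>>> {"api": "apply_moves", "payload": {"plan": "-0.054 0.186 0.4 0 0 0; 0 0 0.6 0 0 0; 0 0 0.6 0 0 0; 0 0 0.5 0 0 0; 0 0 0.4 0 0 0; 0 0 0.2 0 0 0; 0 0 0.08 0 0 0; 0 0 0 0 0 0; 0 0 0 0 0 0"}}

```text
time_s: 4.98
position: [0.424, -0.371, 0.0196]
tcp_rot: [[0.973, 0.23, 0.002], [0.23, -0.973, -0.002], [0.001, 0.003, -1.0]]
force: [-0.7, 0.8, 0.1]
opening: 0.998
grasp_force: 0.0
```

>>> {"api": "apply_moves", "payload": {"plan": "0 0 0 0 0 0; 0 0 0 0 0 0; 0 0 0 0 0 0; 0 0 0 0 0 0; 0 0 0 0 0 0; 0 0 0 0 0 0; 0 0 0 0 0 0; 0 0 0 0 0 0", "gripper": -1}}

```text
time_s: 5.65
position: [0.423, -0.3704, 0.0179]
tcp_rot: [[0.973, 0.23, -0.0], [0.23, -0.973, 0.0], [-0.0, -0.0, -1.0]]
force: [-0.1, 0.0, -0.4]
opening: 0.477
grasp_force: 0.0
```

>>> {"api": "apply_moves", "payload": {"plan": "0 0 0.03 0 0 0; 0 0 0 0 0 0; 0 0 0 0 0 0; 0 0 0 0 0 0; 0 0 0 0 0 0; 0 0 0 0 0 0; 0 0 0 0 0 0"}}

```text
time_s: 6.23
position: [0.4231, -0.3704, 0.0165]
tcp_rot: [[0.973, 0.23, -0.0], [0.23, -0.973, 0.0], [-0.0, -0.0, -1.0]]
force: [-0.3, 0.6, 0.0]
opening: 0.328
grasp_force: 30.0
```

>>> {"api": "apply_moves", "payload": {"plan": "0 0 -0.2 0 0 0; 0 0 -0.4 0 0 0; 0 0 -0.6 0 0 0; 0 0 -0.6 0 0 -0.019; 0 0 -0.6 0 0 -0.019; 0 0 -0.6 0 0 -0.019; 0 0 -0.6 0 0 -0.019; 0 0 -0.6 0 0 -0.019; 0 0 -0.6 0 0 -0.019; 0 0 -0.6 0 0 -0.019"}}

```text
time_s: 7.07
position: [0.4227, -0.3698, 0.2889]
tcp_rot: [[0.477, 0.879, 0.0], [0.879, -0.477, -0.0], [-0.0, 0.0, -1.0]]
force: [-0.2, -0.5, -0.7]
opening: 0.33
grasp_force: 30.0
```

>>> {"api": "apply_moves", "payload": {"plan": "0 0 -0.5 0 0 -0.019; 0 0 -0.5 0 0 -0.019; 0 0 -0.2 0 0 -0.019; 0 0 0 0 0 -0.019; 0 0 0 0 0 -0.019;0 0 0 0 0 0"}}

```text
time_s: 7.57
position: [0.4228, -0.37, 0.3476]
tcp_rot: [[-0.095, 0.995, 0.001], [0.995, 0.095, -0.001], [-0.001, 0.001, -1.0]]
force: [0.2, 0.1, -0.6]
opening: 0.332
grasp_force: 30.0
```

>>> {"api": "apply_moves", "payload": {"plan": "0.67 0.34 0 0 0 0; 0.67 0.34 0 0 0 0; 0.67 0.34 0 0 0 0; 0.67 0.34 0 0 0 0; 0.67 0.34 0 0 0 0; 0.67 0.34 0 0 0 0; 0.67 0.34 0 0 0 0; 0.67 0.34 0 0 0 0; 0.67 0.34 0 0 0 0; 0.67 0.34 0 0 0 0"}}

```text
time_s: 8.4
position: [0.561, -0.019, 0.3468]
tcp_rot: [[-0.09, 0.996, -0.0], [0.996, 0.09, -0.0], [0.0, -0.0, -1.0]]
force: [0.8, 0.2, -0.9]
opening: 0.335
grasp_force: 30.0
```

>>> {"api": "apply_moves", "payload": {"plan": "0 0 0 0 0 0; 0 0 0 0 0 0; 0 0 0 0 0 0"}}

```text
time_s: 8.65
position: [0.5606, -0.021, 0.3464]
tcp_rot: [[-0.092, 0.996, -0.001], [0.996, 0.092, -0.001], [-0.0, -0.001, -1.0]]
force: [0.2, 0.5, -0.3]
opening: 0.33
grasp_force: 30.0
```

Run:
```python
from h import *
s=bot.read_state();im=capture("wrist");c=cam("wrist",s)
np.save("pics/w2.npy",im);import pickle;pickle.dump(dict(s),open("pics/w2.pkl","wb"))
cv2.imwrite("pics/w2.png",cv2.resize(im[:,:,::-1],(800,600),interpolation=cv2.INTER_CUBIC));print(s["position"],s["joint_positions"],s["opening"])
for lo,hi in(((105,120,60),(125,255,255)),((0,150,90),(8,255,255)),((8,100,100),(25,255,255))):
    for b in blobs(im,lo,hi,60): print(b)
```

```text
[ 0.56059535 -0.02104643  0.34641718] [-1.35383927e+01  1.82726177e+01  8.17722914e+01 -4.34272489e-02
  7.99944913e+01 -1.88303252e+01] 0.3301747954555625
([273.1, 70.4], 5569, [234, 30, 80, 83])
([201.3, 157.6], 485, [184, 150, 34, 16])
([257.2, 234.6], 1661, [233, 212, 49, 41])
([379.1, 83.8], 465, [367, 72, 25, 25])
([265.8, 178.0], 351, [256, 166, 21, 24])
([206.2, 177.8], 158, [191, 175, 30, 7])
([507.9, 193.5], 175, [501, 174, 11, 31])
([320.8, 266.2], 158, [317, 242, 7, 47])
([193.7, 266.8], 138, [192, 244, 6, 46])
([410.1, 307.9], 359, [385, 300, 49, 16])
([263.4, 310.0], 450, [222, 305, 86, 11])
```

View pics/w2.png

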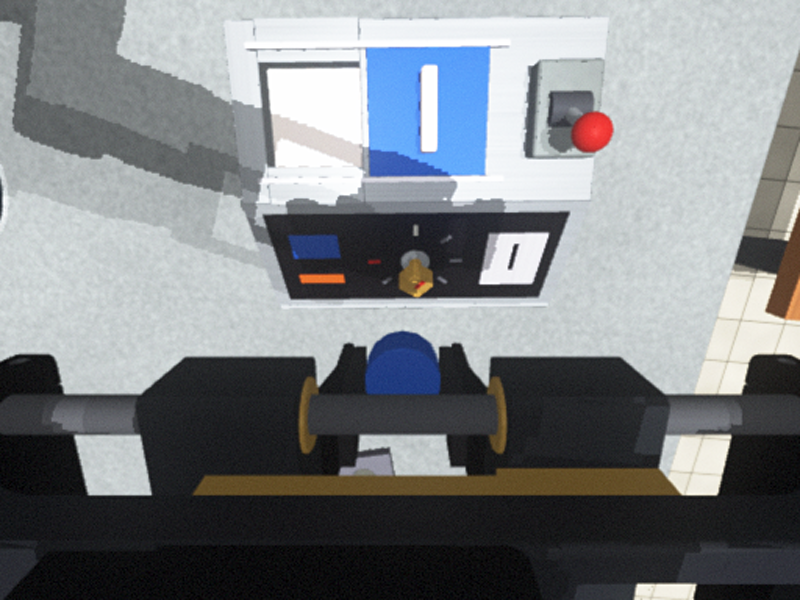

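```bash
cat > fit.py <<'E'
from h import *
import pickle
from scipy.optimize import least_squares
s=pickle.load(open("pics/w2.pkl","rb"));c=cam("wrist",s);im=np.load("pics/w2.npy");k=.64
F={(130,150,125):(226,18),(130,-150,125):(608,17),(-10,-150,125):(591,202),(-125,150,45):(282,306),(-125,-150,45):(547,304),(100,125,125):(260,62),(20,125,125):(266,178),(-82.4,0,106.3):(415.3,278),(36,-115,196):(592.3,131)}
V=k*np.array(list(F.values()))
res=lambda w:(proj(c,W(w,list(F)))-V).ravel()
r=least_squares(res,[.568,.041,1.67],loss="soft_l1",f_scale=1.5);w=r.x
if __name__=="__main__":
    print(w,np.degrees(w[2]),res(w).reshape(-1,2).round(1).tolist())
    rib=back(c,np.array((428.5,108))*k,.156);a=np.linalg.inv([[np.cos(w[2]),-np.sin(w[2])],[np.sin(w[2]),np.cos(w[2])]])
    print("rib washer",a@(rib[:2]-w[:2]),"ball",a@(back(c,(379.1,83.8),.196)[:2]-w[:2]))
    crop=im[150:205,235:300,::-1];cv2.imwrite("pics/key.png",cv2.resize(crop,None,fx=9,fy=9,interpolation=cv2.INTER_CUBIC))
    h=cv2.cvtColor(im,cv2.COLOR_RGB2HSV)[165:195,250:285]
E
python3 fit.py
```

```text
[0.56636549 0.04157199 1.67256573] 95.83095748070367 [[-2.2, 0.8], [2.5, -0.9], [0.3, -0.2], [-1.9, -0.5], [1.8, -0.4], [-0.8, 0.1], [1.4, -6.6], [0.4, 1.2], [-0.9, 5.0]]
rib washer [ 0.06131616 -0.00774464] ball [ 0.04095953 -0.11539569]
```

View pics/key.png

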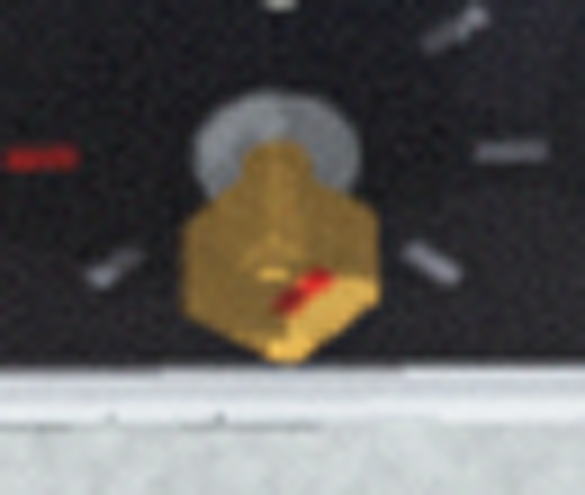

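```bash
cat > key.py <<'E'
from fit import *
n=np.array([-np.sin(np.radians(35)),0,np.cos(np.radians(35))]);u=np.array([np.cos(np.radians(35)),0,np.sin(np.radians(35))]) # out, up slope
r_=np.cross(u,n)  # right as seen looking at panel: view dir -n, up u -> right = (-n) x u = u x n
base=np.array([-67.5,0,85.])
def kp(th,a,b,o): # a along key x (red line), b along clockwise-perp
    return base+n*o+a*(np.cos(th)*u+np.sin(th)*r_)+b*(-np.sin(th)*u+np.cos(th)*r_)
if __name__=="__main__":
    print(r_)
    obs=np.array([(380,297),(288,362),(182,310)])/9.+[235,150]-.45
    obs2=np.array([(380,205),(182,215)])/9.+[235,150]-.45
    red=np.array([(275,310),(330,272)])/9.+[235,150]-.45
    def f(p):
        th=p[0]; P=[kp(th,12,12,36),kp(th,-12,12,36),kp(th,-12,-12,36),kp(th,12,12,16),kp(th,-12,-12,16)]
        return (proj(c,W(w,P))+p[1:]-np.r_[obs,obs2]).ravel()
    for t0 in(.3,.8,1.2):
        q=least_squares(f,[t0,0,0]);print(q.x,q.fun.round(1))
        print((proj(c,W(w,[kp(q.x[0],0,0,36),kp(q.x[0],11,0,36)]))+q.x[1:]-red).round(1).tolist())
E
python3 key.py
```

```text
[ 0. -1.  0.]
[ 0.70648495 -0.46791674 -1.27518547] [ 0.8 -0.2  0.   0.5 -0.5 -0.3  0.1 -0.1 -0.5  0.1]
[[0.8, -1.0], [-0.2, -0.6]]
[ 0.70648569 -0.46791486 -1.27518559] [ 0.8 -0.2  0.   0.5 -0.5 -0.3  0.1 -0.1 -0.5  0.1]
[[0.8, -1.0], [-0.2, -0.6]]
[ 0.7064854  -0.46791559 -1.27518555] [ 0.8 -0.2  0.   0.5 -0.5 -0.3  0.1 -0.1 -0.5  0.1]
[[0.8, -1.0], [-0.2, -0.6]]
```

```bash
cat >> h.py <<'E'
def delta(target,R=None,st=None):
    st=st or bot.read_state(); R=st["tcp_rot"] if R is None else R
    return (np.array(R).T@(np.array(target)-st["position"])/.05).round(3)
E
python3 - <<'E'
from fit import *
P=W(w,[60,85,0])[0];print(P)
print(delta([P[0],P[1],.22]),delta([P[0],P[1],.112]))
E
```

```text
[0.47570965 0.09262607 0.        ]
[ 2.434 -1.48   2.529] [ 2.435 -1.478  4.689]
```

>>> {"api": "apply_moves", "payload": {"plan": "0.609 -0.37 0.3 0 0 0; 0.609 -0.37 0.3 0 0 0; 0.609 -0.37 0.3 0 0 0; 0.608 -0.37 0.3 0 0 0; 0 0 0.7 0 0 0; 0 0 0.7 0 0 0; 0 0 0.7 0 0 0; 0 0 0.5 0 0 0; 0 0 0 0 0 0; 0 0 0 0 0 0"}}

```text
time_s: 9.53
position: [0.4754, 0.0921, 0.156]
tcp_rot: [[-0.09, 0.996, -0.003], [0.996, 0.09, -0.0], [0.0, -0.003, -1.0]]
force: [0.2, -0.5, -0.1]
opening: 0.334
grasp_force: 30.0
```

Run:
```python
from fit import *
s=bot.read_state();P=W(w,[60,85,0])[0];print(s["position"],delta([P[0],P[1],.111]))
im=capture("wrist");cv2.imwrite("pics/w3.png",im[:,:,::-1])
```

```text
[0.47543821 0.09205066 0.15595768] [0.011 0.009 0.899]
```

View pics/w3.png

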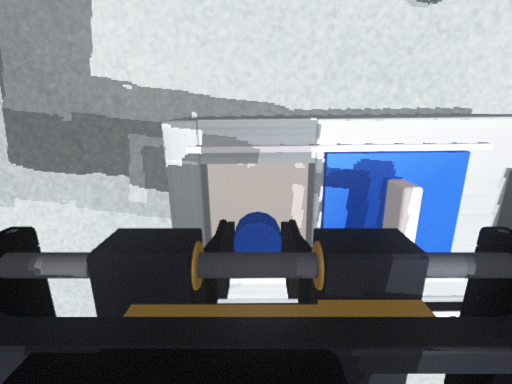

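The tablet (258,235) is centred over the well floor (columns 207–308), so I lower and release it.

>>> {"api": "apply_moves", "payload": {"plan": "0 0 0.4 0 0 0; 0 0 0.3 0 0 0; 0 0 0.15 0 0 0; 0 0 0.05 0 0 0; 0 0 0 0 0 0; 0 0 0 0 0 0"}}

```text
time_s: 10.08
position: [0.4771, 0.0932, 0.1126]
tcp_rot: [[-0.093, 0.996, 0.002], [0.996, 0.093, -0.0], [-0.0, 0.002, -1.0]]
force: [-0.3, -0.4, -0.7]
opening: 0.332
grasp_force: 30.0
```

>>> {"api": "apply_moves", "payload": {"plan": "0 0 0 0 0 0; 0 0 0 0 0 0; 0 0 0 0 0 0; 0 0 0 0 0 0; 0 0 0 0 0 0", "gripper": -0.03}}

```text
time_s: 10.5
position: [0.4761, 0.0933, 0.1117]
tcp_rot: [[-0.093, 0.996, 0.0], [0.996, 0.093, -0.0], [-0.0, 0.0, -1.0]]
force: [-0.2, -0.1, 0.1]
opening: 0.479
grasp_force: 0.0
```

>>> {"api": "apply_moves", "payload": {"plan": "0 0 -0.1 0 0 0; 0 0 -0.3 0 0 0; 0 0 -0.6 0 0 0; 0 0 -0.7 0 0 0;0 0 -0.6 0 0 0; 0 0 0 0 0 0; 0 0 0 0 0 0"}}

```text
time_s: 11.08
position: [0.4772, 0.0933, 0.2285]
tcp_rot: [[-0.093, 0.996, 0.005], [0.996, 0.093, -0.0], [-0.001, 0.005, -1.0]]
force: [-0.2, 0.4, -0.4]
opening: 0.487
grasp_force: 0.0
```

Run:
```python
from fit import *
s=bot.read_state();P=W(w,[60,-7.7,0])[0];print(s["position"],s["opening"],P,delta([P[0],P[1],.19]),delta([P[0],P[1],.138]))
c=cam("wrist",s);im=capture("wrist")
for b in blobs(im,(100,100,40),(125,255,255),100): print(b,back(c,b[0],.119))
print(W(w,[60,85,0]))
```

```text
[0.47724016 0.09331279 0.22851417] 0.4867025043943167 [0.56793012 0.10204993 0.        ] [0.005 1.818 0.779] [0.006 1.813 1.819]
([350.8, 183.7], 7419, [301, 142, 107, 96]) [0.57008429 0.10827866 0.119     ]
([256.6, 188.4], 687, [243, 173, 28, 31]) [0.47631526 0.09452771 0.119     ]
([247.5, 279.0], 114, [229, 278, 38, 3]) [ 0.47610315 -0.01042362  0.119     ]
[[0.47570975 0.09263217 0.        ]]
```

>>> {"api": "apply_moves", "payload": {"plan": "0 0.6 0 0 0 0; 0 0.6 0 0 0 0; 0 0.61 0 0 0 0; 0 0 0.6 0 0 0; 0 0 0.6 0 0 0; 0 0 0.4 0 0 0; 0 0 0.18 0 0 0; 0 0 0.04 0 0 0; 0 0 0 0 0 0; 0 0 0 0 0 0"}}

```text
time_s: 11.97
position: [0.5658, 0.1017, 0.1351]
tcp_rot: [[-0.093, 0.996, -0.001], [0.996, 0.093, -0.0], [0.0, -0.001, -1.0]]
force: [0.5, -0.6, 0.1]
opening: 0.483
grasp_force: 0.0
```

>>> {"api": "apply_moves", "payload": {"plan": "0 0 0 0 0 0; 0 0 0 0 0 0; 0 0 0 0 0 0; 0 0 0 0 0 0; 0 0 0 0 0 0; 0 0 0 0 0 0; 0 0 0 0 0 0; 0 0 0 0 0 0", "gripper": -1}}

```text
time_s: 12.63
position: [0.5669, 0.1017, 0.1359]
tcp_rot: [[-0.094, 0.996, 0.002], [0.996, 0.094, -0.0], [-0.0, 0.002, -1.0]]
force: [1.1, 0.4, 2.4]
opening: 0.134
grasp_force: 30.0
```

>>> {"api": "apply_moves", "payload": {"plan": "-0.003 -0.2 0 0 0 0; -0.003 -0.4 0 0 0 0; -0.003 -0.4 0 0 0 0; -0.003 -0.4 0 0 0 0; -0.002 -0.2 0 0 0 0; 0 -0.15 0 0 0 0; 0 -0.07 0 0 0 0; 0 -0.04 0 0 0 0; 0 0 0 0 0 0; 0 0 0 0 0 0"}}

```text
time_s: 13.47
position: [0.4755, 0.0924, 0.1358]
tcp_rot: [[-0.093, 0.996, 0.003], [0.996, 0.093, 0.0], [-0.0, 0.003, -1.0]]
force: [4.1, 1.0, 1.6]
opening: 0.13
grasp_force: 30.0
```

>>> {"api": "apply_moves", "payload": {"plan": "0 -0.03 0 0 0 0; 0 -0.02 0 0 0 0; 0 0 0 0 0 0; 0 0 0 0 0 0"}}

```text
time_s: 13.8
position: [0.4755, 0.0924, 0.1359]
tcp_rot: [[-0.092, 0.996, 0.008], [0.996, 0.092, 0.001], [-0.0, 0.008, -1.0]]
force: [8.5, 1.9, -2.3]
opening: 0.139
grasp_force: 30.0
```

>>> {"api": "apply_moves", "payload": {"plan": "0 0 0 0 0 0; 0 0 0 0 0 0; 0 0 0 0 0 0; 0 0 0 0 0 0; 0 0 0 0 0 0; 0 0 -0.5 0 0 0; 0 0 -0.7 0 0 0; 0 0 -0.7 0 0 0; 0 0 0 0 0 0; 0 0 0 0 0 0", "gripper": 0}}

```text
time_s: 14.63
position: [0.4716, 0.0921, 0.2321]
tcp_rot: [[-0.093, 0.996, 0.003], [0.996, 0.093, -0.0], [-0.001, 0.003, -1.0]]
force: [-0.3, -0.0, -0.7]
opening: 0.501
grasp_force: 0.0
```

Run:
```python
from key import *
from scipy.spatial.transform import Rotation as Ro
import pickle
from scipy.optimize import least_squares
s=bot.read_state();s2=pickle.load(open("pics/w2.pkl","rb"))
S=[([55.606,30.224,82.088,0,67.689,-10.227],[.256,.57,.2225]),([-51.958,30.09,95.824,.014,54.414,24.806],[.4223,-.3595,.1553]),(s2["joint_positions"],s2["position"]),(s["joint_positions"],s["position"])]
print(np.round(s["joint_positions"],1),s["position"])
def R(q): return (Ro.from_euler("z",q[0],degrees=True)*Ro.from_euler("y",q[1]+q[2],degrees=True)*Ro.from_euler("z",q[3],degrees=True)*Ro.from_euler("y",q[4],degrees=True)*Ro.from_euler("z",q[5]+90,degrees=True)).as_matrix()
print(abs(R(s["joint_positions"])-s["tcp_rot"]).max())
def fk(q,p,L):
    a1,off,d1,a2,a3=p; j2,j23=np.radians(q[1]),np.radians(q[1]+q[2])
    v=np.array([a1+a2*np.sin(j2)+a3*np.sin(j23),off,d1+a2*np.cos(j2)+a3*np.cos(j23)])
    return Ro.from_euler("z",q[0],degrees=True).as_matrix()@v+L*R(q)[:,2]
for L in(.2,.3):
    r=least_squares(lambda p:np.r_[np.concatenate([fk(q,p,L)-P for q,P in S]),.01*(p-[0,.11,.3,.4,.4])],[0,.11,.3,.4,.4]);print(L,r.x.round(3),abs(r.fun).max())
    c_,s_=np.cos(w[2]),np.sin(w[2]);D=np.array([[c_,-s_,0],[s_,c_,0],[0,0,1]])
    tgt=W(w,base+n*10)[0]; z=-n;x=u;Rt=D@np.c_[x,np.cross(z,x),z]
    g=least_squares(lambda q:np.r_[(fk(q,r.x,L)-tgt)*5,(R(q)-Rt).ravel()],[-20,25,80,0,75,0]);print(g.x.round(1),g.cost)
H=W(w,base+n*100)[0];print("hover",H,delta(H),"rot err yaw",95.83)
```

```text
[ -2.3  18.3 101.8  -0.   59.8  -7.7] [0.47162675 0.09213711 0.2320735 ]
4.189357194483989e-16
0.2 [-0.012  0.111  0.147  0.5    0.393] 0.018115703812520312
[-24.5  40.1  93.8  32.   69.  -48.2] 2.7875467051173643e-27
0.3 [-0.013  0.111  0.245  0.502  0.393] 0.018345679011461447
[-29.1  43.3  90.5  29.9  70.8 -51.2] 5.729411339627175e-27
hover [ 0.5790505  -0.08263491  0.1669152 ] [-3.68   1.808  1.311] rot err yaw 95.83
```

>>> {"api": "apply_moves", "payload": {"plan": "-0.73 0.36 0 0 0 0; -0.73 0.36 0 0 0 0; -0.74 0.36 0 0 0 0; -0.74 0.36 0 0 0 0; -0.74 0.36 0 0 0 -0.0014; 0 0 0 0 0.01944 0; 0 0 0 0 0.01944 0; 0 0 0 0 0.01944 0; 0 0 0 0 0.01944 0; 0 0 0 0 0.01944 0", "gripper": 1}}

```text
time_s: 15.47
position: [0.5771, -0.0827, 0.2296]
tcp_rot: [[-0.082, 0.995, -0.06], [0.811, 0.101, 0.577], [0.58, -0.001, -0.815]]
force: [0.5, 0.5, 0.0]
opening: 0.998
grasp_force: 0.0
```

>>> {"api": "apply_moves", "payload": {"plan": "0 0 0 0 0 -0.0196; 0 0 0 0 0 -0.0196; 0 0 0 0 0 -0.0196; 0 0 0 0 0 -0.0196; 0 0 0 0 0 -0.0196; 0 0 0 0 0 -0.0196; 0 0 0 0 0 -0.0199; 0 0 0 0 0 0; 0 0 0 0 0 0"}}

```text
time_s: 16.22
position: [0.5769, -0.0821, 0.229]
tcp_rot: [[-0.807, 0.587, -0.061], [0.453, 0.683, 0.572], [0.378, 0.434, -0.818]]
force: [-0.4, 0.7, -0.2]
opening: 1.003
grasp_force: 0.0
```

```bash
cat > kd.py <<'E'
from key import *
s=bot.read_state();R=np.array(s["tcp_rot"]);c_,s_=np.cos(w[2]),np.sin(w[2]);D=np.array([[c_,-s_,0],[s_,c_,0],[0,0,1]])
print(np.round(s["joint_positions"],1),s["position"],"tilt err in tool x,y",(R.T@D@-n).round(4),"psi",np.degrees(np.arctan2(R[:,0]@D@r_,R[:,0]@D@u)).round(2))
for o in(60,9): print(o,delta(W(w,base+n*o)[0]))
E
python3 kd.py
```

```text
[-33.2  35.2  81.2  26.5  87.9 -95. ] [ 0.57688228 -0.08211322  0.22898576] tilt err in tool x,y [-3.8e-03  3.0e-04  1.0e+00] psi -49.24
60 [-0.51  -0.511  1.812]
9 [-0.514 -0.511  2.832]
```

>>> {"api": "apply_moves", "payload": {"plan": "-0.255 -0.255 0.4 0 0 0; -0.255 -0.255 0.5 0 0 0; 0 0 0.5 0 0 0; 0 0 0.41 0 0 0; 0 0 0 0 0 0; 0 0 0 0 0 0"}}

```text
time_s: 16.72
position: [0.5774, -0.0592, 0.1348]
tcp_rot: [[-0.809, 0.585, -0.062], [0.452, 0.685, 0.572], [0.377, 0.435, -0.818]]
force: [0.7, 0.1, 0.1]
opening: 1.0
grasp_force: 0.0
```

```bash
cat >> kd.py <<'E'
c=cam("wrist",s);im=capture("wrist")
P=[kp(.707,a,b,o) for a in(-12,12) for b in(-12,12) for o in(16,36)]+[kp(.707,0,0,36)]
q=proj(c,W(w,P));print("pred bbox",q.min(0),q.max(0),"endface centre",q[-1])
print([b for b in blobs(im,(8,100,60),(28,255,255),100)])
x0,y0=np.clip((q[-1]-[100,75]).astype(int),0,300);v=im[:,:,::-1].copy()
for p in q: cv2.circle(v,tuple(int(t) for t in p),1,(0,255,0),-1)
cv2.imwrite("pics/k4.png",cv2.resize(v[y0:y0+150,x0:x0+200],None,fx=4,fy=4,interpolation=cv2.INTER_CUBIC))
E
python3 kd.py
```

```text
[-31.4  41.6  86.   27.9  77.2 -99. ] [ 0.577447   -0.05917998  0.13477819] tilt err in tool x,y [-4.e-03  7.e-04  1.e+00] psi -49.38
60 [ 0.003 -0.013  0.01 ]
9 [-1.00e-03 -1.30e-02  1.03e+00]
pred bbox [239.59487608 198.12083801] [273.68430314 237.77897564] endface centre [256.66383783 222.39503901]
[([426.6, 11.3], 1191, [400, 0, 58, 31]), ([151.6, 136.8], 995, [126, 110, 53, 55]), ([255.3, 216.5], 1193, [238, 198, 36, 38]), ([100.6, 265.8], 713, [90, 241, 28, 50]), ([414.0, 265.9], 670, [398, 241, 27, 50]), ([383.3, 309.2], 3897, [235, 299, 277, 18])]
```

View pics/k4.png

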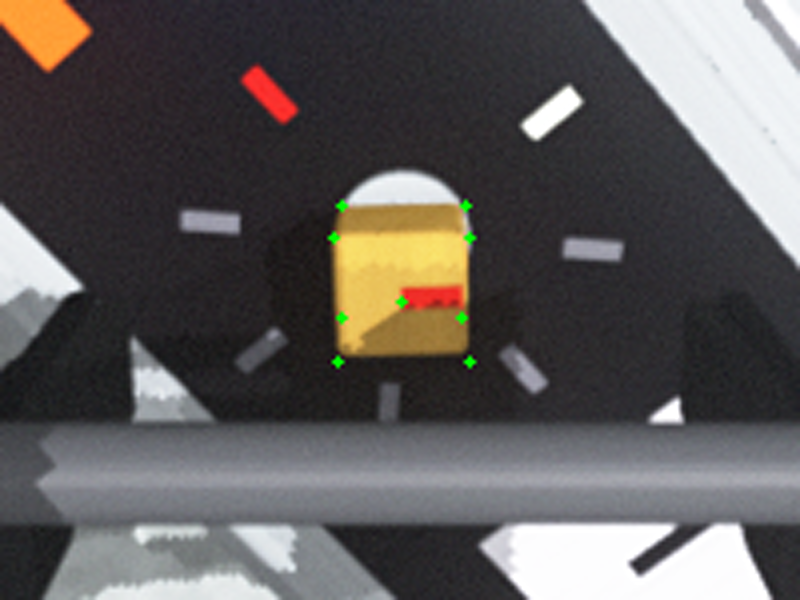

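The end view confirms it: the brass head sits where the model predicts (green dots), square with the fingers, with its red line pointing right in the view. Going in to grip.

>>> {"api": "apply_moves", "payload": {"plan": "0 -0.013 0.3 0 0 0; 0 0 0.35 0 0 0; 0 0 0.25 0 0 0; 0 0 0.1 0 0 0; 0 0 0.03 0 0 0; 0 0 0 0 0 0; 0 0 0 0 0 0"}}

```text
time_s: 17.35
position: [0.5758, -0.0318, 0.0939]
tcp_rot: [[-0.811, 0.582, -0.057], [0.452, 0.686, 0.57], [0.371, 0.436, -0.82]]
force: [1.2, 0.7, 0.2]
opening: 1.001
grasp_force: 0.0
```

>>> {"api": "apply_moves", "payload": {"plan": "0 0 0 0 0 0; 0 0 0 0 0 0; 0 0 0 0 0 0; 0 0 0 0 0 0; 0 0 0 0 0 0; 0 0 0 0 0 0; 0 0 0 0 0 0; 0 0 0 0 0 0; 0 0 0 0 0 0; 0 0 0 0 0 0", "gripper": -1}}

```text
time_s: 18.18
position: [0.575, -0.0311, 0.0932]
tcp_rot: [[-0.811, 0.583, -0.059], [0.452, 0.686, 0.57], [0.373, 0.436, -0.819]]
force: [0.5, -0.5, -0.9]
opening: 0.326
grasp_force: 0.0
```

>>> {"api": "apply_moves", "payload": {"plan": "0 0 0 0 0 0; 0 0 0 0 0 0; 0 0 0 0 0 0; 0 0 0 0 0 0; 0 0 0 0 0 0; 0 0 0 0 0 0"}}

```text
time_s: 18.68
position: [0.5746, -0.0315, 0.0929]
tcp_rot: [[-0.811, 0.582, -0.059], [0.452, 0.687, 0.57], [0.373, 0.435, -0.82]]
force: [-2.8, -3.3, -1.4]
opening: 0.274
grasp_force: 30.0
```

>>> {"api": "apply_moves", "payload": {"plan": "0 0 0 0 0 0.008; 0 0 0 0 0 0.012; 0 0 0 0 0 0.015; 0 0 0 0 0 0.015; 0 0 0 0 0 0.015; 0 0 0 0 0 0.015; 0 0 0 0 0 0.015; 0 0 0 0 0 0.015; 0 0 0 0 0 0.015; 0 0 0 0 0 0.015"}}

```text
time_s: 19.52
position: [0.5738, -0.032, 0.0927]
tcp_rot: [[-0.064, 0.996, -0.061], [0.818, 0.087, 0.569], [0.572, -0.014, -0.82]]
force: [-5.1, -5.5, -1.9]
opening: 0.279
grasp_force: 30.0
```

```bash
sed -i '/^c=cam/,$d' kd.py; echo 'print(s["force"],s["moment"],s["opening"],s["grasp_force"],s["tau"])' >> kd.py; python3 kd.py
```

```text
[-29.3  44.3  89.   29.5  71.3 -49.9] [ 0.57377441 -0.0320049   0.0926887 ] tilt err in tool x,y [0.0018 0.0035 1.    ] psi 1.11
60 [ 0.011 -0.01  -1.003]
9 [ 0.013 -0.007  0.017]
[-5.14694839 -5.51551646 -1.8947127 ] [-1.25732412  0.53136759  0.70367606] 0.27852686203541177 29.994725743308663 [  3.12447891 -47.61078358 -11.2289831    3.26401748   1.80086821
  -0.49701663]
```

>>> {"api": "apply_moves", "payload": {"plan": "0 0 0 0 0 0.015; 0 0 0 0 0 0.015; 0 0 0 0 0 0.015; 0 0 0 0 0 0.015; 0 0 0 0 0 0.015; 0 0 0 0 0 0.015; 0 0 0 0 0 0.015; 0 0 0 0 0 0.015; 0 0 0 0 0 0.015; 0 0 0 0 0 0.015"}}

```text
time_s: 20.35
position: [0.5728, -0.0317, 0.0929]
tcp_rot: [[0.768, 0.637, -0.064], [0.552, -0.609, 0.57], [0.324, -0.473, -0.819]]
force: [-6.6, -5.5, 1.2]
opening: 0.275
grasp_force: 30.0
```

>>> {"api": "apply_moves", "payload": {"plan": "0 0 0 0 0 0.015; 0 0 0 0 0 0.015; 0 0 0 0 0 0.015; 0 0 0 0 0 0.015; 0 0 0 0 0 0.015; 0 0 0 0 0 0.015; 0 0 0 0 0 0.015; 0 0 0 0 0 0.015; 0 0 0 0 0 0.015; 0 0 0 0 0 0.015"}}

```text
time_s: 21.18
position: [0.5725, -0.0309, 0.0936]
tcp_rot: [[0.967, -0.248, -0.064], [-0.168, -0.803, 0.571], [-0.193, -0.542, -0.818]]
force: [-6.4, -4.8, 3.2]
opening: 0.275
grasp_force: 30.0
```

```bash
python3 kd.py
```

```text
[-29.3  44.3  89.1  29.5  71.5  58.1] [ 0.57245868 -0.03086376  0.09355684] tilt err in tool x,y [ 6.3e-03 -3.0e-04  1.0e+00] psi 109.13
60 [ 0.047  0.029 -1.022]
9 [ 0.054  0.028 -0.002]
[-6.44212463 -4.75698266  3.19744521] [-0.66211557  0.88340263  0.86549789] 0.27453178445464993 29.995008492842317 [  2.47677572 -45.92558384 -12.29721308   3.11337188   0.54734789
  -0.54831756]
```

>>> {"api": "apply_moves", "payload": {"plan": "0 0 0 0 0 0.015; 0 0 0 0 0 0.015; 0 0 0 0 0 0.015; 0 0 0 0 0 0.015; 0 0 0 0 0 0.015; 0 0 0 0 0 0.015; 0 0 0 0 0 0.015; 0 0 0 0 0 0.015; 0 0 0 0 0 0.015; 0 0 0 0 0 0.015"}}

```text
time_s: 22.02
position: [0.5731, -0.0301, 0.094]
tcp_rot: [[0.368, -0.928, -0.063], [-0.748, -0.335, 0.573], [-0.552, -0.164, -0.817]]
force: [-4.9, -1.3, 3.8]
opening: 0.272
grasp_force: 30.0
```

>>> {"api": "apply_moves", "payload": {"plan": "0 0 0 0 0 0.015; 0 0 0 0 0 0.012; 0 0 0 0 0 0.01; 0 0 0 0 0 0.005; 0 0 0 0 0 0.005; 0 0 0 0 0 0; 0 0 0 0 0 0"}}

```text
time_s: 22.6
position: [0.5735, -0.03, 0.0941]
tcp_rot: [[0.086, -0.994, -0.062], [-0.813, -0.106, 0.573], [-0.576, 0.001, -0.817]]
force: [-5.3, -1.9, 4.7]
opening: 0.272
grasp_force: 30.0
```

```bash
python3 kd.py
```

```text
[-29.3  44.2  89.1  29.7  71.5 128.8] [ 0.5735147  -0.03004426  0.09406939] tilt err in tool x,y [ 0.003  -0.0035  1.    ] psi 179.8
60 [ 0.045 -0.038 -1.012]
9 [ 0.048 -0.042  0.008]
[-5.28766982 -1.90441289  4.7054397 ] [-0.2604512   0.7063343   0.50623089] 0.2720431815516265 30.00024151057005 [  1.16044488 -45.66421866 -11.87829494   2.15196289   0.56057867
   0.08635401]
```

>>> {"api": "apply_moves", "payload": {"plan": "0 0 0 0 0 0.004; 0 0 0 0 0 0.004; 0 0 0 0 0 0.004; 0 0 0 0 0 0; 0 0 0 0 0 0"}}

```text
time_s: 23.02
position: [0.5736, -0.0301, 0.094]
tcp_rot: [[0.014, -0.998, -0.062], [-0.819, -0.047, 0.572], [-0.574, 0.043, -0.818]]
force: [-4.2, -1.5, 3.0]
opening: 0.274
grasp_force: 30.0
```

```bash
python3 kd.py
```

```text
[-29.3  44.2  89.1  29.6  71.5 133. ] [ 0.57356052 -0.03007272  0.09404043] tilt err in tool x,y [ 0.0023 -0.004   1.    ] psi -176.04
60 [ 0.04  -0.04  -1.012]
9 [ 0.043 -0.044  0.008]
[-4.18358627 -1.52515241  3.04973556] [-0.09974914  0.34322039  1.01729288] 0.2736507110332947 30.000851154327393 [  0.44240168 -45.33822656 -11.79119289   2.33998954   0.42080026
   0.75005583]
```

>>> {"api": "apply_moves", "payload": {"plan": "0 0 0 0 0 0.004; 0 0 0 0 0 0.004; 0 0 0 0 0 0; 0 0 0 0 0 0"}}

```text
time_s: 23.35
position: [0.5736, -0.0304, 0.0938]
tcp_rot: [[-0.036, -0.997, -0.062], [-0.821, -0.006, 0.572], [-0.57, 0.071, -0.818]]
force: [-3.6, -2.2, 2.1]
opening: 0.285
grasp_force: 30.0
```

```bash
echo 'print("axis moment",s["moment"]@R[:,2])'>>kd.py; python3 kd.py
```

```text
[-29.3  44.2  89.   29.6  71.4 135.8] [ 0.5735883  -0.03041052  0.09379645] tilt err in tool x,y [ 0.0011 -0.0041  1.    ] psi -173.19
60 [ 0.03  -0.042 -1.011]
9 [ 0.031 -0.046  0.009]
[-3.55558992 -2.16574432  2.0587749 ] [-0.38229866  0.22788982  1.17696503] 0.2852908376863486 30.00106193125248 [  0.64354096 -45.67903161 -11.65986031   2.56780408   0.60544152
   0.90366544]
axis moment -0.8090148658431756
```

>>> {"api": "apply_moves", "payload": {"plan": "0 0 0 0 0 0; 0 0 0 0 0 0; 0 0 0 0 0 0; 0 0 0 0 0 0; 0 0 0 0 0 0; 0 0 0 0 0 0; 0 0 0 0 0 0; 0 0 -0.3 0 0 0; 0 0 -0.5 0 0 0; 0 0 -0.5 0 0 0", "gripper": 1}}

```text
time_s: 24.18
position: [0.5783, -0.0677, 0.1466]
tcp_rot: [[-0.039, -0.997, -0.061], [-0.82, -0.002, 0.572], [-0.57, 0.072, -0.818]]
force: [0.7, -0.3, 0.3]
opening: 0.944
grasp_force: 0.0
```

>>> {"api": "apply_moves", "payload": {"plan": "0 0 -0.7 0 0 0; 0 0 -0.7 0 0 0; 0 0 0 0 0 0; 0 0 0 0 0 0"}}

```text
time_s: 24.52
position: [0.5841, -0.1098, 0.2054]
tcp_rot: [[-0.038, -0.998, -0.054], [-0.823, 0.0, 0.568], [-0.567, 0.066, -0.821]]
force: [-0.2, 0.2, -0.8]
opening: 0.997
grasp_force: 0.0
```

```bash
cat >> kd.py <<'E'
c=cam("wrist",s);im=capture("wrist");v=im[:,:,::-1].copy()
for p in proj(c,W(w,[kp(4.7,a,b,36) for a in(-12,12) for b in(-12,12)]+[kp(4.7,0,0,36),kp(4.7,12,0,36)])): cv2.circle(v,tuple(int(t) for t in p),1,(0,255,0),-1)
x0,y0=np.clip((p-[100,75]).astype(int),0,300)
cv2.imwrite("pics/k5.png",cv2.resize(v[y0:y0+150,x0:x0+200],None,fx=4,fy=4,interpolation=cv2.INTER_CUBIC))
E
python3 kd.py
```

```text
[-34.9  37.8  79.8  25.8  87.  139.2] [ 0.58410387 -0.10978983  0.20538701] tilt err in tool x,y [-0.0027  0.0041  1.    ] psi -173.06
60 [1.000e-03 1.300e-02 1.736e+00]
9 [-1.000e-03  1.700e-02  2.756e+00]
[-0.17833817  0.24753302 -0.77926802] [-0.28314824  0.15072783  0.05882788] 0.9968631969893776 0.0 [-7.48973228e-01 -4.86461484e+01 -1.63641322e+01  1.38864029e+00
  1.44061759e+00 -1.01888494e-02]
axis moment 0.05271179383631421
```

View pics/k5.png

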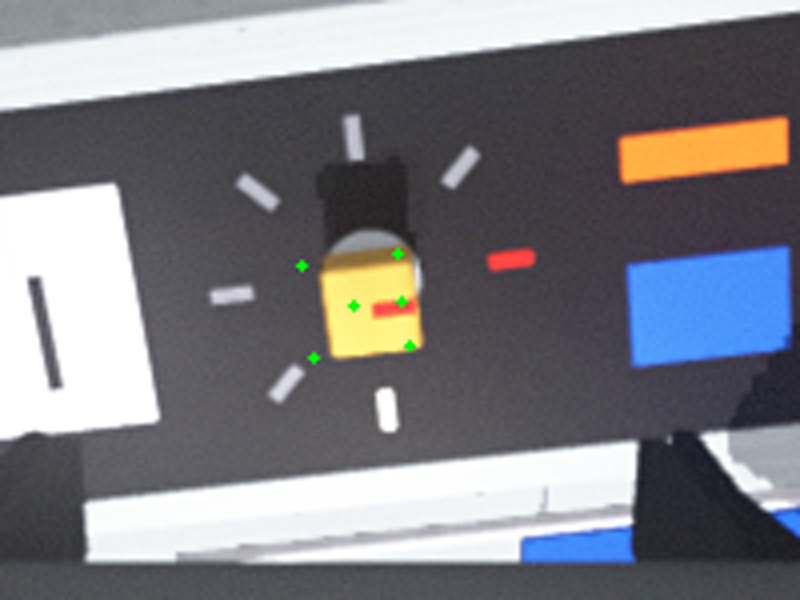

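Run:
```python
from key import *
# rebuild state: static since last capture
s=bot.read_state();c=cam("wrist",s)
p=proj(c,W(w,kp(4.7,12,0,36)))[0];o=np.clip((p-[100,75]).astype(int),0,300)
obs=np.array([(322,270),(415,258),(422,348),(332,357)])/4.+o-.4
def f(q):
    P=[kp(q[0],a,b,36) for a,b in((-12,12),(12,12),(12,-12),(-12,-12))]
    r=[proj(c,W(w,P))+q[1:]]
    return (r[0][idx]-obs).ravel()
for idx in([0,1,2,3],[3,2,1,0]):
    q=least_squares(f,[4.7,0,0]);print(q.x,q.fun.round(1))
print(W(w,[[36,-115,196],[84,-115,196],[0,-115,196]]),s["position"])
```

```text
[ 4.60761618  4.46992311 -0.69040405] [  3.9  23.3   3.7  21.3  -3.2 -23.8  -4.3 -20.8]
[ 4.72955508  4.46992692 -0.69040682] [-0.6 -0.7  0.2 -0.1  0.7  0.4 -0.3  0.4]
[[0.67919265 0.08833977 0.196     ]
 [0.6743293  0.13609275 0.196     ]
 [0.68284017 0.05252503 0.196     ]] [ 0.58281969 -0.1082468   0.20402808]
```

The key fit gives 4.73 rad with the red line on the mark, so it is at its stop. Now the lever.

>>> {"api": "apply_moves", "payload": {"plan": "0 0 -0.15 0 0 -0.0193; 0 0 -0.15 0 0 -0.0193; 0 0 -0.15 0 0 -0.0193; 0 0 -0.15 0 0 -0.0193; 0 0 -0.15 0 0 -0.0193; 0 0 0 0 0 -0.0193; 0 0 0 0 0 -0.0193; 0 0 0 0 0 -0.0193; 0 0 0 0 0 -0.0193; 0 0 0 0 0 -0.0193", "gripper": -1}}

```text
time_s: 25.4
position: [0.584, -0.1276, 0.2326]
tcp_rot: [[0.922, -0.381, -0.063], [-0.28, -0.77, 0.573], [-0.267, -0.511, -0.817]]
force: [-0.1, -0.1, -0.5]
opening: 0.326
grasp_force: 0.0
```

>>> {"api": "apply_moves", "payload": {"plan": "0 0 0 0 0 -0.0193; 0 0 0 0 0 -0.0193; 0 0 0 0 0 -0.0193; 0 0 0 0 0 -0.0193; 0 0 0 -0.01944 0 0; 0 0 0 -0.01944 0 0; 0 0 0 -0.01944 0 0; 0 0 0 -0.01944 0 0; 0 0 0 -0.01944 0 0; 0 0 0 0 0 0"}}

```text
time_s: 26.23
position: [0.5828, -0.1235, 0.2335]
tcp_rot: [[0.994, 0.112, -0.001], [0.112, -0.994, 0.001], [-0.001, -0.001, -1.0]]
force: [-0.2, 0.9, -0.6]
opening: 0.005
grasp_force: 0.0
```

```bash
cat > lv.py <<'E'
from fit import *
s=bot.read_state();print(s["position"],np.array(s["tcp_rot"]).round(3).tolist(),np.round(s["joint_positions"],1),s["opening"])
T=W(w,[[2,-115,250],[2,-115,183],[59,-115,183]]);
for t in T: print(t.round(4),delta(t))
E
python3 lv.py
```

```text
[ 0.5828346  -0.12347399  0.23349756] [[0.994, 0.112, -0.001], [0.112, -0.994, 0.001], [-0.001, -0.001, -1.0]] [-22.7  27.3  85.6   0.   67.2  60.8] 0.005301202091609225
[0.6809 0.0539 0.25  ] [ 2.348 -3.304 -0.329]
[0.6809 0.0539 0.183 ] [ 2.349 -3.302  1.011]
[0.6751 0.1106 0.183 ] [ 2.362 -4.442  1.013]
```

>>> {"api": "apply_moves", "payload": {"plan": "0.391 -0.55 -0.07 0 0 0; 0.391 -0.55 -0.07 0 0 0; 0.391 -0.55 -0.07 0 0 0; 0.391 -0.55 -0.07 0 0 0; 0.391 -0.55 -0.05 0 0 0; 0.391 -0.55 0 0 0 0; 0 0 0 0 0 0; 0 0 0 0 0 0"}}

```text
time_s: 26.9
position: [0.6838, 0.0487, 0.2488]
tcp_rot: [[0.994, 0.109, -0.002], [0.109, -0.994, 0.002], [-0.002, -0.002, -1.0]]
force: [0.1, 0.3, 0.2]
opening: 0.005
grasp_force: 0.0
```

>>> {"api": "apply_moves", "payload": {"plan": "0 0 0.5 0 0 0; 0 0 0.5 0 0 0; 0 0 0.3 0 0 0; 0 0 0.06 0 0 0; 0 0 0 0 0 0; 0 0 0 0 0 0"}}

```text
time_s: 27.4
position: [0.6846, 0.0459, 0.1835]
tcp_rot: [[0.995, 0.104, 0.002], [0.104, -0.995, 0.001], [0.002, -0.0, -1.0]]
force: [1.0, -0.9, -0.1]
opening: 0.003
grasp_force: 0.0
```

```bash
python3 lv.py
```

```text
[0.68456157 0.04588869 0.18351983] [[0.995, 0.104, 0.002], [0.104, -0.995, 0.001], [0.002, -0.0, -1.0]] [-5.5 37.3 74.8  0.  67.8 78.5] 0.003181404637278734
[0.6809 0.0539 0.25  ] [-0.053 -0.167 -1.33 ]
[0.6809 0.0539 0.183 ] [-0.056 -0.166  0.01 ]
[0.6751 0.1106 0.183 ] [-0.053 -1.306  0.011]
```

>>> {"api": "apply_moves", "payload": {"plan": "-0.05 -0.1 0 0 0 0; 0 -0.15 0 0 0 0; 0 -0.2 0 0 0 0; 0 -0.2 0 0 0 0; 0 -0.2 0 0 0 0; 0 -0.2 0 0 0 0; 0 -0.15 0 0 0 0; 0 -0.1 0 0 0 0; 0 0 0 0 0 0; 0 0 0 0 0 0"}}

```text
time_s: 28.23
position: [0.6746, 0.1122, 0.1829]
tcp_rot: [[0.994, 0.106, 0.001], [0.106, -0.994, 0.001], [0.001, -0.001, -1.0]]
force: [0.3, -0.5, -0.3]
opening: 0.008
grasp_force: 0.0
```

>>> {"api": "apply_moves", "payload": {"plan": "0 -0.04 0 0 0 0; 0 -0.04 0 0 0 0; 0 0 0 0 0 0; 0 0 0 0 0 0"}}

```text
time_s: 28.57
position: [0.6746, 0.1151, 0.1832]
tcp_rot: [[0.994, 0.105, 0.002], [0.105, -0.994, 0.0], [0.002, -0.0, -1.0]]
force: [0.0, -0.7, -1.4]
opening: 0.006
grasp_force: 0.2
```

>>> {"api": "apply_moves", "payload": {"plan": "0 -0.04 0 0 0 0; 0 -0.04 0 0 0 0; 0 -0.04 0 0 0 0; 0 0 0 0 0 0; 0 0 0 0 0 0"}}

```text
time_s: 28.98
position: [0.6746, 0.1156, 0.1832]
tcp_rot: [[0.994, 0.105, 0.002], [0.105, -0.994, -0.009], [0.001, 0.01, -1.0]]
force: [0.1, -12.6, -1.3]
opening: 0.004
grasp_force: 6.1
```

>>> {"api": "apply_moves", "payload": {"plan": "0 -0.03 0 0 0 0; 0 -0.03 0 0 0 0; 0 0 0 0 0 0; 0 0 0 0 0 0"}}

```text
time_s: 29.32
position: [0.6746, 0.1158, 0.1833]
tcp_rot: [[0.994, 0.105, 0.003], [0.105, -0.994, -0.014], [0.001, 0.014, -1.0]]
force: [0.6, -17.9, -1.1]
opening: 0.005
grasp_force: 9.0
```

Run:
```python
from fit import *
s=bot.read_state()
for n in("side","top"):
    im=capture(n);cc=cam(n);print(n,blobs(im,(0,150,90),(6,255,255),12),proj(cc,W(w,[[36,-115,196],[84,-115,196]])).round(1).tolist())
a=np.array([[np.cos(w[2]),np.sin(w[2])],[-np.sin(w[2]),np.cos(w[2])]]);print(a@(s["position"][:2]-w[:2]))
```

```text
side [] [[282.2, 141.1], [272.5, 134.3]]
top [] [[222.0, 125.7], [204.0, 127.8]]
[ 0.06424683 -0.11499299]
```

>>> {"api": "apply_moves", "payload": {"plan": "0 0.3 0 0 0 0; 0 0.5 0 0 0 0; 0 0.3 -0.3 0 0 0; 0 0 -0.7 0 0 0; 0 0 -0.7 0 0 0; 0 0.5 -0.4 0 0 0; 0 0.7 0 0 0 0; 0 0.7 0 0 0 0; 0 0.7 0 0 0 0; 0 0.7 0 0 0 0"}}

```text
time_s: 30.25
position: [0.6969, -0.0955, 0.289]
tcp_rot: [[0.994, 0.106, 0.004], [0.106, -0.994, 0.001], [0.004, -0.001, -1.0]]
force: [-0.4, 0.8, 0.4]
opening: 0.004
grasp_force: 0.0
```

>>> {"api": "apply_moves", "payload": {"plan": "0 0.7 0 0 0 0; 0 0.7 0 0 0 0; 0 0.7 0 0 0 0; 0 0 0 0 0 0; 0 0 0 0 0 0; 0 0 0 0 0 0"}}

```text
time_s: 30.75
position: [0.7076, -0.1984, 0.2881]
tcp_rot: [[0.994, 0.105, 0.002], [0.105, -0.994, 0.002], [0.002, -0.002, -1.0]]
force: [0.3, 1.2, 0.5]
opening: 0.004
grasp_force: 0.0
```

Run:
```python
from fit import *
s=bot.read_state();print(s["position"],s["time_s"])
v=[]
for n in("side","top"):
    im=capture(n);cc=cam(n);print(n,blobs(im,(0,150,90),(6,255,255),12),proj(cc,W(w,[[36,-115,196],[84,-115,196]])).round(1).tolist());v.append(im[100:290,100:430,::-1])
cv2.imwrite("pics/end.png",cv2.resize(np.vstack([v[0],v[1]])[:, :],(521,600)))
```

```text
[ 0.70763599 -0.19841277  0.28810911] 30.75
side [([272.2, 133.4], 35, [269, 131, 7, 6])] [[282.2, 141.1], [272.5, 134.3]]
top [([203.6, 127.3], 63, [200, 123, 8, 10])] [[222.0, 125.7], [204.0, 127.8]]
```

View pics/end.png

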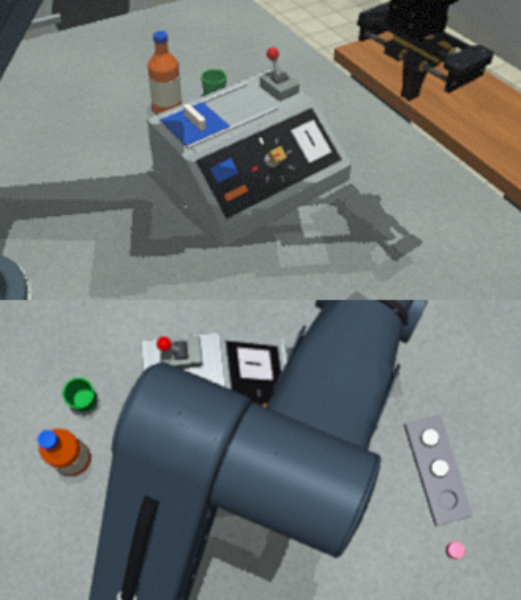

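The final views show the cover shut over the well and the lever's ball within about 1 px of its predicted end position. The white tablets, pink tablet, bottle and cup are undisturbed. Handing in.

```bash
python3 -c "
from rig import bot
print(bot.hand_in())"
```

```text
the job is handed in; nothing more can be done
None
```

The job is done and handed in at about 31 s: the blue tablet is in the dose well, the cover is shut, the key is wound to its stop and the start lever is fully over, in that order, with the white tablets, bottle and cup left alone.

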